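# Spring check of a block-orientation stage

### The arm

A 7-joint arm with a two-finger parallel gripper is mounted at the origin on the work surface. World frame = base frame: x ahead of the robot, y to its left, z up, the work surface at z = 0. Lengths are in m, angles in rad, forces in N, time in s.
With the tool pointing down it reaches from about 0.425 to 0.875 m from the base axis. Payload 4.7 kg.
Tool frame: the origin (TCP) lies midway between the tips of the shut fingers; the grasp point (between the pads) lies ctrl.grasp_offset behind it (ctrl.grasp_offset is the distance from the TCP to the grasp point, in m); z points along the fingers, x is the direction in which the jaws open and shut, and the axes are right-handed (so a half turn about z gives the same grasp; the last joint's range is limited). The gripper opens to 85 mm and grips with 20 to 120 N. Pads are 22 mm wide; open, the fingers measure 114 mm over their backs; the gripper's body (76 mm by 85 mm) begins 54 mm behind the grasp point. The pads swing forward as they close: fully open they stand 13 mm farther back than shut.
Start: joints at [1.189, 0.321, -0.07, 1.45, 0.023, 1.371, -0.057], TCP at [0.251, -0.6, 0.231] pointing down, gripper open.
Joint ranges: [-2.86, 2.86], [-0.3, 2.09], [-1.38, 1.24], [0.06, 2.45], [-1.56, 4.7], [0.09, 2.05], [-2.69, 2.69]. Speed limits (rad/s): [2.57, 2.57, 3.14, 3.14, 3.14, 3.14, 3.14].

### API

Orientations are given as a unit quaternion [w, x, y, z].
In Python, from plant import sensors, vision, ctrl gives the robot as it stands. The module is installed in compiled form; this text tells all that it offers.
- The arm moves only by the tool step_arm, never from a script. Its argument "motion" is a list that holds one entry, the list of rows, each a list of 5 numbers: the shift along the tool's x, y, z in mm, then the turn about the tool's z in rad, then the closure, from 0 (fully open) to 1 (shut). A call has 1 to 12 rows; each row shifts and turns the commanded pose from where the row before left it, along the tool's axes as they then stand; what a row does not reach is not made up. A row lasts 1/12 s, in which the tool goes at most 41.7 mm and 7.16 degrees, less where a joint would pass 70% of its speed; a pose out of reach is approached as far as the arm can. A call with a gripper value outside its range is refused whole. The fingers move at their own pace and stop on an object; "newtons" is the grip in N (left out, the last holds). Time passes only in rows, so rows that do not move let the fingers close. It gives the time, the measured TCP pose, the force and the opening at its end, in the units of the state.
- sensors.read_state(): the state, without advancing time (a new reading comes with each control period).
- vision.capture(name): name is "scene" or "top" or "wrist"; returns (picture, depth): 384x512x3 uint8, red, green, blue; 384x512 float32, m along the optical axis (not along the pixel's ray), 0 where there is no reading.
- vision.camera_info(name): a dict with "camera_matrix" (3x3 intrinsics, pixels), "world_from_camera" (4x4, takes a point from camera to world coordinates); the wrist camera has in their place "hand_eye" (4x4, takes a point from camera to tool coordinates, whose origin is the TCP and whose axes are the tool frame's). Camera axes: x right, y down, z forward; pixel columns grow to the right and rows downward; lengths in m; the calibration is good to about 2 mm. A picture is of the moment at which its call begins: read the wrist's pose just before it. camera_info takes no time and is no camera call.
- ctrl.sign_off(): hands the job in, once; it reports no verdict.
The state is a dict: "t": time; "qpos": joint angles; "dq": joint speeds; "joint_efforts": joint torques, N m; "position": TCP position; "tool_rot": TCP orientation; "wrist_force": force on the tool from outside, world axes, zero at the start; "ft_torque": the same for the moment, N m; "opening": opening from 0.0 (shut) to 1.0 (fully open).
Only numpy, scipy, OpenCV 4.12 (cv2) and the standard library are available. Lean on these libraries where they do the work, as an engineer would, in place of code of your own. Each camera call takes 0.05 s, during which the arm holds its last target. There are 200 camera calls.

### The job

Check the two return springs of the specimen stage: with a fingertip press the yellow corner pad down until its pointer stands in the green band of its scale, hold it there for half a second, then let the corner spring fully back up; after that do the same with the blue corner. Press gently, never letting a pointer run into the red below the green, grip and lift nothing, and leave the things around the stage where they are.

Things in the scene. Friction and masses are not known exactly. Their poses are not given: they have to be found in the camera images.
- stage: Specimen stage fixed to the bench. Grey board 200 (x) x 400 (y) x 16 mm; origin under its centre, z up, level. Above it a V-shaped aluminium tilt plate, clamped green specimen in its middle (121 mm high), a sprung corner at each arm's end (yellow at +y, blue at -y). Each arm goes on as a thin black pointer (blue's is bent) before a white upright scale, top 134 mm high, its near edge 45 mm beyond the pad's centre.
- pivot (a point): Centre of the ball the tilt plate pivots on, 100 mm above the bench, at (-60, 0) mm in the stage frame. The plate's arms run from it at 60 degrees either side of the stage's +x. Each corner goes down alone if pressed at its pad's centre, and springs back by itself within about half a second once let go.
- yellow_pad (a point): Centre of the top of the round yellow press pad (32 mm across, 10 mm tall), 110 mm from the pivot; 114 mm above the bench at rest; moves with the corner. Pressing takes about 2 N at first, 8 N at 22 mm of travel. For 10 mm of pad travel the pointer tip drops 15.9 mm (ratio 110 : 175).
- yellow_tip (a point): Tip of the yellow corner's black pointer, 175 mm from the pivot in line with the pad; 100 mm above the bench at rest.
- yellow_mark (a point): Centre of the green band (34 mm wide, 12 mm tall) on the yellow corner's scale panel, z up; 20 to 36 mm below the resting pointer tip, set anew each time. A red band lies 8 to 22 mm under this point. The pointer reads green while its tip's height is within 6 mm of this point's, red when over 8 mm below it.
- yellow_tilt (a joint): Tilt of the plate at the yellow corner, rad: 0 at rest (up, against its stop), grows as the yellow pad is pressed, 0.13 to 0.24 with the pointer at the green centre; lower stop 0.34.
- blue_pad (a point): Centre of the top of the round blue press pad (32 mm across, 10 mm tall), 110 mm from the pivot; 114 mm above the bench at rest; moves with the corner. Pressing takes about 2 N at first, 8 N at 22 mm of travel. For 10 mm of pad travel the pointer tip drops 15.9 mm (ratio 110 : 175).
- blue_tip (a point): Tip of the blue corner's black pointer, 175 mm from the pivot in line with the pad; 100 mm above the bench at rest.
- blue_mark (a point): Centre of the green band (34 mm wide, 12 mm tall) on the blue corner's scale panel, z up; 20 to 36 mm below the resting pointer tip, set anew each time. A red band lies 8 to 22 mm under this point. The pointer reads green while its tip's height is within 6 mm of this point's, red when over 8 mm below it.
- blue_tilt (a joint): Tilt of the plate at the blue corner, rad: 0 at rest (up, against its stop), grows as the blue pad is pressed, 0.13 to 0.24 with the pointer at the green centre; lower stop 0.34.
- cassette: spare yellow cassette (40 x 28 x 6 mm) with a wax block on it, 14 mm tall in all, lying on the stage's base board; origin at the centre of its underside; loose, to be left alone.
- slide_box: closed orange slide box 77 x 102 x 32 mm; origin at the centre of its underside; loose, to be left alone.
- carton: small white carton with a green band, 60 x 90 x 50 mm; origin at the centre of its underside; loose, to be left alone.
- brush: loose brush about 160 mm long, lying flat between stage and robot (long axis = its x); origin near its middle on the bench; to be left alone.
- reagent: amber reagent bottle, 56 mm across, 120 mm tall; origin at the centre of its underside; loose, to be left alone.
- jar: open green glass jar, 70 mm across, 75 mm tall; origin at the centre of its underside; loose, to be left alone.
- forceps: steel forceps 130 mm long, lying flat; origin at the centre of its underside; loose, to be left alone.

How it is judged:
On the way, in this order (a step that is already met when the one before it is completed fails the run):
1. the yellow pointer is held in the green band for 0.5 s, by the fingers, with blue up (z of yellow_tip in the frame of yellow_mark between -0.006 and 0.006 m and value of joint blue_tilt below 0.02 rad and contact force between the fingers and stage above 0.5 N), for 0.5 s.
2. the yellow corner is let go and fully up again (value of joint yellow_tilt below 0.02 rad), for 0.1 s.
3. the blue pointer is held in the green band for 0.5 s, by the fingers, with yellow up (z of blue_tip in the frame of blue_mark between -0.006 and 0.006 m and value of joint yellow_tilt below 0.02 rad and contact force between the fingers and stage above 0.5 N), for 0.5 s.
4. the blue corner is let go and fully up again (value of joint blue_tilt below 0.02 rad), for 0.1 s.
At the end, for the whole second after the job is handed in: Both corners are fully up again (tilt under 0.02 rad) and still, each scale band is within 4 mm and each loose thing within 20 mm of where it started, all at rest (value of joint each of yellow_tilt, blue_tilt below 0.02 rad and velocity of joint each of yellow_tilt, blue_tilt below 0.05 rad/s and distance of each of cassette, slide_box, carton, brush, reagent, jar, forceps from where it was at the start of the episode below 0.02 m and distance of each of yellow_mark, blue_mark from where it was at the start of the episode below 0.004 m and linear speed of each of cassette, slide_box, carton, brush, reagent, jar, forceps below 0.02 m/s); the robot touches nothing.
It fails at once if the yellow pointer runs into the red (tip more than 8 mm below the green centre) (z of yellow_tip in the frame of yellow_mark below -0.008 m).
It fails at once if the blue pointer runs into the red (tip more than 8 mm below the green centre) (z of blue_tip in the frame of blue_mark below -0.008 m).
It fails at once if the stage is pressed or pinched hard (over 25 N) (contact force between any of the fingers, the arm and stage above 25 N).
It fails at once if a loose thing is lifted or shifted by more than 20 mm (distance of any of cassette, slide_box, carton, brush, reagent, jar, forceps from where it was at the start of the episode above 0.02 m).
It fails at once if a scale band is shifted by more than 4 mm (distance of any of yellow_mark, blue_mark from where it was at the start of the episode above 0.004 m).
It also fails if it takes over 48 s, if anything falls off the work surface, if the arm or the gripper's body presses on something with over 40 N, if the wrist force passes 120 N, or if a joint passes its speed limit or range.

## Working session

There is one attempt and no reset: what is moved stays moved. The work goes in short steps, Python scripts to look and compute and a tool call to move; the robot and the scene stay as the last step left them, time stands still between calls to the robot, and variables do not carry over. Pictures are saved under pics/ and viewed, about 8 in all and at most 12, crops included, and the job is handed in when it is done.

Besides the shell and the picture viewer there is one more tool, called after "Emit:" as name(argument=value, ...), one argument or row to a line, values as JSON. step_arm: Moves the arm, as the interface text tells. Its arguments: {"type":"object","properties":{"motion":{"type":"array"},"newtons":{"type":"number"}},"required":["motion"]}

```bash
mkdir -p pics
python3 - <<'E'
from plant import sensors, vision, ctrl
import numpy as np, cv2
s=sensors.read_state(); print({k:np.round(v,3).tolist() for k,v in s.items()}, ctrl.grasp_offset)
for n in("scene","top"):
    p,d=vision.capture(n); i=vision.camera_info(n)
    np.savez(f"{n}.npz",p=p,d=d,K=i["camera_matrix"],T=i["world_from_camera"])
    print(n,np.round(i["camera_matrix"],1).tolist(),np.round(i["world_from_camera"],3).tolist())
    cv2.imwrite(f"pics/{n}0.png",cv2.resize(p[:,:,::-1],(800,600),interpolation=cv2.INTER_CUBIC))
E
```

```text
{'t': 0.0, 'qpos': [1.189, 0.322, -0.07, 1.452, 0.023, 1.371, -0.057], 'dq': [-0.002, -0.0, -0.0, -0.001, -0.001, 0.0, 0.001], 'joint_efforts': [0.001, -49.358, -0.382, -31.433, 0.013, 0.011, 0.0], 'position': [0.25, -0.599, 0.23], 'tool_rot': [-0.0, 0.832, -0.554, -0.001], 'wrist_force': [-0.281, 0.744, -0.101], 'ft_torque': [-0.034, -0.048, 0.029], 'opening': 0.997} 0.0187
scene [[396.8, 0.0, 249.7], [0.0, 396.8, 199.0], [0.0, 0.0, 1.0]] [[-0.733, 0.414, -0.539, 1.068], [0.68, 0.454, -0.576, 0.552], [0.007, -0.789, -0.614, 0.647], [0.0, 0.0, 0.0, 1.0]]
top [[365.8, 0.0, 255.6], [0.0, 365.8, 194.9], [0.0, 0.0, 1.0]] [[0.014, -0.995, 0.102, 0.49], [-1.0, -0.016, -0.021, 0.05], [0.022, -0.102, -0.995, 0.914], [0.0, 0.0, 0.0, 1.0]]
```

View pics/scene0.png

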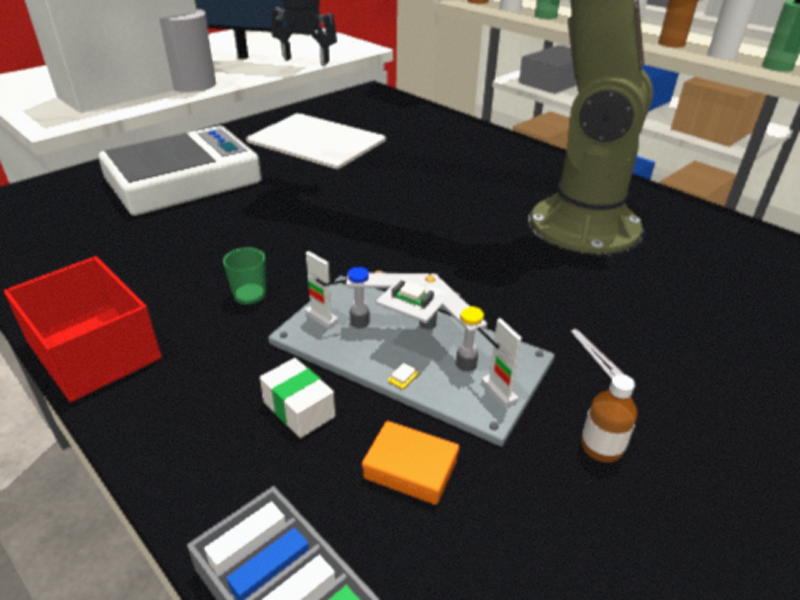

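View pics/top0.png

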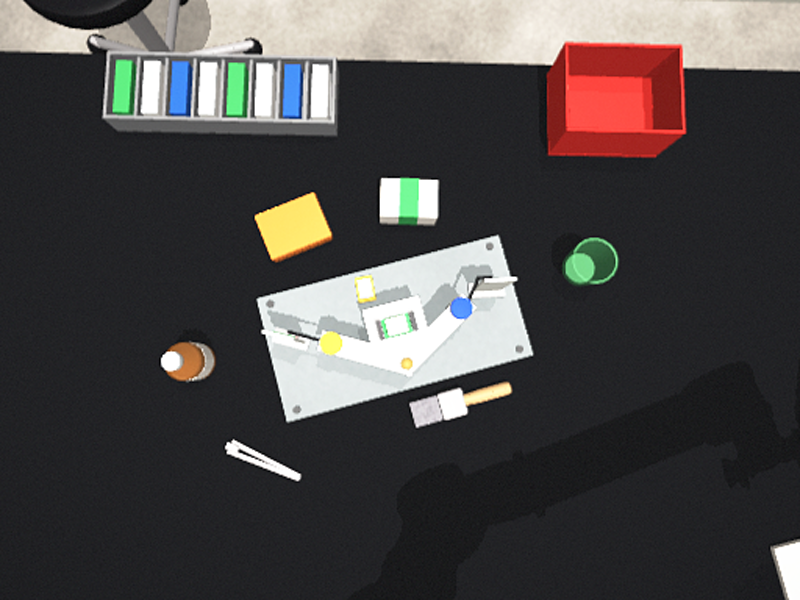

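The scene view shows the yellow pad at about (472,316) and the blue one at (358,275), with their scales at about (505,360) and (317,290). In the top view yellow is at (330,343) and blue at (460,308). The specimen is between the arms and the bench around the stage is fairly clear.

```bash
cat > h.py <<'E'
import numpy as np, cv2
def load(n):
    z=np.load(n+".npz"); return z["p"],z["d"],z["K"],z["T"]
def ray(K,T,u,v):
    d=T[:3,:3]@np.linalg.inv(K)@[u,v,1]; return T[:3,3],d
def onz(K,T,u,v,z):
    o,d=ray(K,T,u,v); return o+d*(z-o[2])/d[2]
def pts(K,T,d):
    v,u=np.mgrid[:d.shape[0],:d.shape[1]]
    c=np.stack([(u-K[0,2])/K[0,0]*d,(v-K[1,2])/K[1,1]*d,d],-1)
    return c@T[:3,:3].T+T[:3,3]
def blobs(m,amin=15):
    n,l,s,c=cv2.connectedComponentsWithStats(m.astype(np.uint8))
    return [(s[i].tolist(),c[i].round(1).tolist(),l==i) for i in range(1,n) if s[i][4]>=amin]
R=dict(yellow=((20,150,120),(33,255,255)),blue=((108,150,80),(125,255,255)),green=((45,120,60),(80,255,255)),red=((172,120,60),(180,255,255)),red2=((0,150,60),(6,255,255)))
def mask(p,c):
    h=cv2.cvtColor(p,cv2.COLOR_RGB2HSV); return cv2.inRange(h,*R[c])>0
E
python3 - <<'E'
from h import *
for n in("scene","top"):
    p,d,K,T=load(n); P=pts(K,T,d)
    for c in R:
        for s,ce,m in blobs(mask(p,c),10):
            w=np.median(P[m&(d>0)],0) if (m&(d>0)).any() else None
            if w is None or not(.3<w[0]<.8 and -.4<w[1]<.4): continue
            print(n,c,s,ce,"depthpt",w.round(3),"z range",np.percentile(P[m&(d>0)][:,2],[5,95]).round(3),"on114",onz(K,T,*ce,.114).round(4))
p,_,_,_=load("scene")
a=cv2.resize(p[155:270,185:355,::-1],None,fx=4.7,fy=4.7,interpolation=cv2.INTER_CUBIC)
cv2.imwrite("pics/crop.png",a)
E
```

```text
scene yellow [273, 177, 5, 3, 11] [275.0, 178.0] depthpt [0.494 0.027 0.108] z range [0.106 0.11 ] on114 [0.5005 0.0326 0.114 ]
scene yellow [295, 196, 15, 12, 135] [301.8, 201.6] depthpt [0.52  0.132 0.112] z range [-0.     0.115] on114 [0.5217 0.1345 0.114 ]
scene yellow [249, 238, 18, 11, 58] [257.3, 243.8] depthpt [0.622 0.098 0.021] z range [0.019 0.023] on114 [0.6832 0.1636 0.114 ]
scene blue [222, 170, 14, 11, 115] [228.9, 174.8] depthpt [ 0.57  -0.051  0.112] z range [-0.002  0.114] on114 [ 0.572  -0.0504  0.114 ]
scene green [142, 158, 28, 37, 799] [157.2, 175.0] depthpt [ 0.653 -0.243  0.051] z range [0.005 0.073] on114 [ 0.698  -0.1638  0.114 ]
scene green [197, 180, 10, 8, 27] [201.3, 183.6] depthpt [ 0.614 -0.107  0.078] z range [0.074 0.082] on114 [ 0.6422 -0.0658  0.114 ]
scene green [254, 186, 16, 9, 37] [261.0, 190.9] depthpt [0.557 0.044 0.11 ] z range [0.107 0.113] on114 [0.5602 0.0469 0.114 ]
scene green [318, 229, 9, 12, 36] [322.0, 234.5] depthpt [0.533 0.206 0.073] z range [0.068 0.076] on114 [0.5713 0.2307 0.114 ]
scene green [174, 235, 31, 37, 360] [186.2, 24
[... 805 characters left out ...]
z range [0.008 0.053] on114 [0.7223 0.0229 0.114 ]
top green [368, 154, 21, 11, 87] [377.4, 158.4] depthpt [ 0.675 -0.265  0.042] z range [0.01  0.068] on114 [ 0.659 -0.238  0.114]
top green [389, 161, 5, 6, 11] [390.7, 163.8] depthpt [ 0.656 -0.288  0.065] z range [0.053 0.071] on114 [ 0.6473 -0.2677  0.114 ]
top green [360, 168, 3, 9, 14] [360.7, 172.2] depthpt [ 0.644 -0.23   0.012] z range [0.006 0.023] on114 [ 0.6271 -0.1999  0.114 ]
top green [379, 172, 10, 8, 27] [383.7, 176.0] depthpt [ 0.631 -0.28   0.048] z range [0.025 0.074] on114 [ 0.6194 -0.2513  0.114 ]
top green [244, 205, 5, 11, 17] [245.8, 209.7] depthpt [0.541 0.054 0.11 ] z range [0.108 0.112] on114 [0.5396 0.0546 0.114 ]
```

View pics/crop.png

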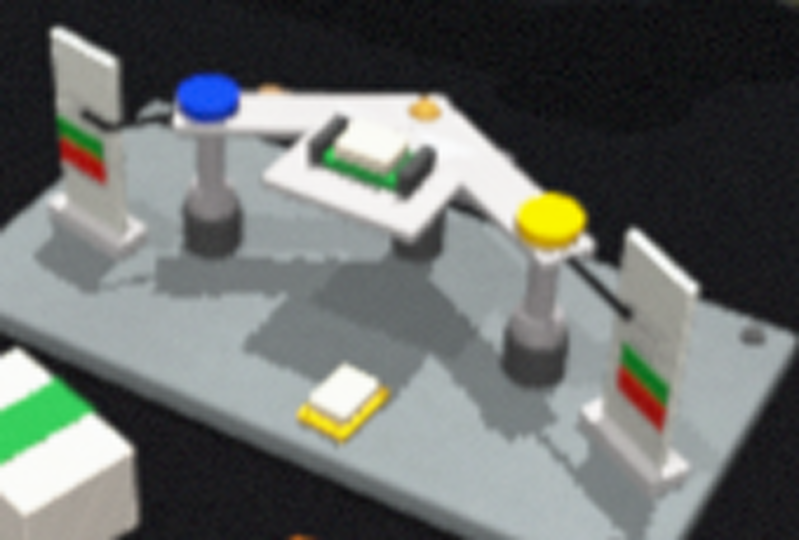

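The crop shows both pointers at rest above the bands. Each green band sits directly above its red one, and depth puts the marks near z 0.073 (yellow) and 0.078 (blue). I'll check these against the 134 mm panel tops and fit the stage pose.

Run:
```python
from h import *
p,d,K,T=load("scene"); P=pts(K,T,d); h=cv2.cvtColor(p,cv2.COLOR_RGB2HSV)
for nm,c,g in(("yel",(.533,.206),.073),("blu",(.614,-.107),.078)):
    near=(np.hypot(P[...,0]-c[0],P[...,1]-c[1])<.035)&(P[...,2]>.03)&(P[...,2]<.2)&(d>0)
    Q=P[near]; print(nm,"panel z max",np.percentile(Q[:,2],[90,97,99,100]).round(4))
    xy=Q[:,:2]; m=xy.mean(0); vt=np.linalg.svd(xy-m)[2]; print(" panel centre",m.round(3),"dir",vt[0].round(2), "extent",np.ptp((xy-m)@vt[0]).round(3))
    # edge-profile along vertical at panel centre: plane through m, vertical; z per column of pixels
    n=np.r_[vt[1],0]
    o=T[:3,3]
    def z(u,v):
        r=ray(K,T,u,v)[1]; t=n@(np.r_[m,0]-o)/(n@r); return (o+t*r)
    for s in (-.008,0,.008):
        q=np.r_[m+s*vt[0],0]; out=[]
        for zz in np.arange(.04,.146,.002):
            q[2]=zz; cc=np.linalg.inv(T)@np.r_[q,1]; u,v=(K@(cc[:3]/cc[2]))[:2]
            px=cv2.getRectSubPix(p,(1,1),(float(u),float(v)))[0,0].astype(int)
            out.append((zz,px))
        print(" ",s," ".join(f"{int(a*1000+.5)}:{b[0]},{b[1]},{b[2]}" for a,b in out))
p,d,K,T=load("top"); h=cv2.cvtColor(p,cv2.COLOR_RGB2HSV); P=pts(K,T,d)
print(h[219,211],p[219,211])
y=cv2.inRange(h,(22,100,100),(36,255,255))>0
for s,ce,m in blobs(y): print("top yel",s,ce,onz(K,T,*ce,.114).round(4))
b=(P[...,2]>.011)&(P[...,2]<.021)&(h[...,1]<60)&(d>0)&(abs(P[...,0]-.55)<.25)&(abs(P[...,1]-.05)<.3)
bb=max(blobs(b),key=lambda x:x[0][4]); 
xy=P[bb[2]][:,:2].astype(np.float32); r=cv2.minAreaRect(xy*1000); print("board",r)
cv2.imwrite("pics/x.png",a) if 0 else None
```

```text
yel panel z max [0.1274 0.1328 0.1338 0.1349]
 panel centre [0.531 0.203] dir [0.21 0.98] extent 0.052
  -0.008 40:146,145,139 42:144,141,135 44:142,134,128 46:142,121,114 48:143,96,88 50:143,66,60 52:144,39,36 54:145,28,23 56:147,22,16 58:150,20,12 60:148,31,13 62:137,50,18 64:110,74,23 66:75,92,29 68:44,104,32 70:20,109,33 72:19,112,34 74:30,118,44 76:52,127,61 78:83,131,86 80:106,132,105 82:122,132,119 84:133,136,128 86:140,139,133 88:142,140,135 90:142,139,135 92:138,136,131 94:135,135,129 96:135,135,130 98:138,137,132 100:138,137,132 102:141,140,134 104:148,147,139 106:150,149,143 108:151,151,144 110:151,152,144 112:152,151,142 114:152,151,143 116:152,152,144 118:152,153,145 120:152,152,145 122:153,153,145 124:153,153,145 126:153,153,145 128:154,153,145 130:157,157,150 132:173,174,167 134:204,205,200 136:233,234,231 138:233,234,231 140:196,198,195 142:127,129,128 144:61,61,62
  0 40:147,147,139 42:146,144,137 44:143,138,132 46:144,119,113 48:144,92,86 50:146,60,55 52:145,36,31 54:146,22,18 56:147,17,12 58:151,23,13 60:148,35,16 62:136,54,21 64:104,77,24 66:70,94,27 68:40,105,29 
[... 3540 characters left out ...]
4,156 110:165,164,156 112:165,165,156 114:165,166,157 116:164,165,156 118:166,166,158 120:167,167,160 122:168,169,160 124:168,168,160 126:168,167,159 128:167,167,159 130:170,170,163 132:190,191,184 134:213,214,209 136:230,231,228 138:209,211,208 140:163,166,163 142:99,100,101 144:51,52,53
[ 30 140 255] [255 255 115]
top yel [163, 124, 49, 42, 1193] [186.9, 144.1] [0.6834 0.1878 0.114 ]
top yel [227, 176, 14, 18, 68] [233.2, 185.5] [0.5925 0.0832 0.114 ]
top yel [205, 212, 14, 15, 157] [211.5, 219.0] [0.5182 0.1289 0.114 ]
top yel [257, 230, 7, 6, 36] [260.1, 232.6] [0.4902 0.0226 0.114 ]
board ((519.7564697265625, 30.94873046875), (138.16627502441406, 400.24493408203125), 15.844517707824707)
```

Panel tops read about 133 mm against 134, so the height calibration is good to about 1 mm. That gives the yellow mark at about 72 mm (tip drop 28 mm, pad travel about 17.8 mm) and blue at about 77.5 mm (tip drop 22.5 mm, pad travel about 14.3 mm). The pads are 189 mm apart (expected 190.5), and yaw is 15.8° by both routes. I'll turn the tool so its narrow y axis lies along the yellow arm, and shut the fingers.

Emit:
step_arm(
  motion=[
    [[0,0,0,-0.116,1],[0,0,0,-0.116,1],[0,0,0,-0.116,1],[0,0,0,-0.116,1],[0,0,0,-0.116,1],[0,0,0,-0.116,1],[0,0,0,-0.116,1],[0,0,0,-0.116,1],[0,0,0,0,1]],
  ],
  newtons=20,
)

```text
t: 0.85
position: [0.2504, -0.5995, 0.2307]
tool_rot: [-0.001, 0.993, -0.122, -0.0]
wrist_force: [-0.0, -0.5, -0.4]
opening: -0.001
```

```bash
cat > to.py <<'E'
import sys,numpy as np
from plant import sensors
from scipy.spatial.transform import Rotation as R
s=sensors.read_state(); q=s["tool_rot"]; r=R.from_quat(np.r_[q[1:],q[0]])
p=np.array(s["position"]); t=np.array(list(map(float,sys.argv[1:4])))
print("t",s["t"],"pos",p.round(4),"F",np.round(s["wrist_force"],2),"open",round(s["opening"],2))
print("y heading",np.degrees(np.arctan2(*r.as_matrix()[[1,0],1])).round(1),"tool shift mm",(r.inv().apply(t-p)*1000).round(1))
E
python3 to.py .518 .129 .19
```

```text
t 0.85 pos [ 0.2504 -0.5995  0.2307] F [-0.02 -0.45 -0.44] open -0.0
y heading -104.0 tool shift mm [  83.5 -771.5   41.4]
```

Emit:
step_arm(
  motion=[
    [[3.5,-32,0,0,1],[3.5,-32,0,0,1],[3.5,-32,0,0,1],[3.5,-32,0,0,1],[3.5,-32,0,0,1],[3.5,-32,0,0,1],[3.5,-32,0,0,1],[3.5,-32,0,0,1],[3.5,-32,0,0,1],[3.5,-32,0,0,1],[3.5,-32,0,0,1],[3.5,-32,0,0,1]],
  ],
)

```text
t: 1.85
position: [0.3853, -0.2361, 0.2312]
tool_rot: [0.0, 0.992, -0.125, -0.0]
wrist_force: [1.0, 0.3, -0.9]
opening: -0.003
```

Emit:
step_arm(
  motion=[
    [[3.5,-32,0,0,1],[3.5,-32,0,0,1],[3.5,-32,0,0,1],[3.5,-32,0,0,1],[3.5,-32,0,0,1],[3.5,-32,0,0,1],[3.5,-32,0,0,1],[3.5,-32,0,0,1],[3.5,-32,0,0,1],[3.5,-32,0,0,1],[0,0,0,0,1],[0,0,0,0,1]],
  ],
)

```text
t: 2.85
position: [0.4972, 0.0663, 0.2311]
tool_rot: [-0.0, 0.992, -0.122, -0.0]
wrist_force: [-0.5, 0.1, 0.4]
opening: 0.002
```

```bash
python3 to.py .518 .129 .15
```

```text
t 2.85 pos [0.4972 0.0663 0.2311] F [-0.51  0.08  0.45] open 0.0
y heading -104.0 tool shift mm [  5.  -65.8  81.2]
```

Emit:
step_arm(
  motion=[
    [[2.5,-33,0,0,1],[2.5,-33,20,0,1],[0,0,30,0,1],[0,0,30,0,1],[0,0,0,0,1],[0,0,0,0,1]],
  ],
)

```text
t: 3.35
position: [0.5172, 0.125, 0.1501]
tool_rot: [0.001, 0.992, -0.125, -0.002]
wrist_force: [1.0, 0.7, 0.2]
opening: -0.003
```

```bash
python3 to.py .518 .129 .135
cat > look.py <<'E'
import sys; from h import *; from plant import vision
n=sys.argv[1]; c=list(map(int,sys.argv[2:6])) # u0 v0 u1 v1
p,_=vision.capture("scene"); q,_=vision.capture("wrist")
f=600/(c[3]-c[1]); a=cv2.resize(p[c[1]:c[3],c[0]:c[2],::-1],None,fx=3.5,fy=3.5,interpolation=cv2.INTER_CUBIC)
b=cv2.resize(q[:,:,::-1],(370,278))
H=np.zeros((max(a.shape[0],b.shape[0]),a.shape[1]+b.shape[1],3),np.uint8); H[:a.shape[0],:a.shape[1]]=a; H[:b.shape[0],a.shape[1]:]=b
print(H.shape); cv2.imwrite(f"pics/{n}.png",H)
E
python3 look.py y1 240 130 360 270
```

```text
t 3.35 pos [0.5172 0.125  0.1501] F [1.01 0.73 0.22] open -0.0
y heading -104.3 tool shift mm [-0.2 -4.1 15.1]
(490, 790, 3)
```

View pics/y1.png

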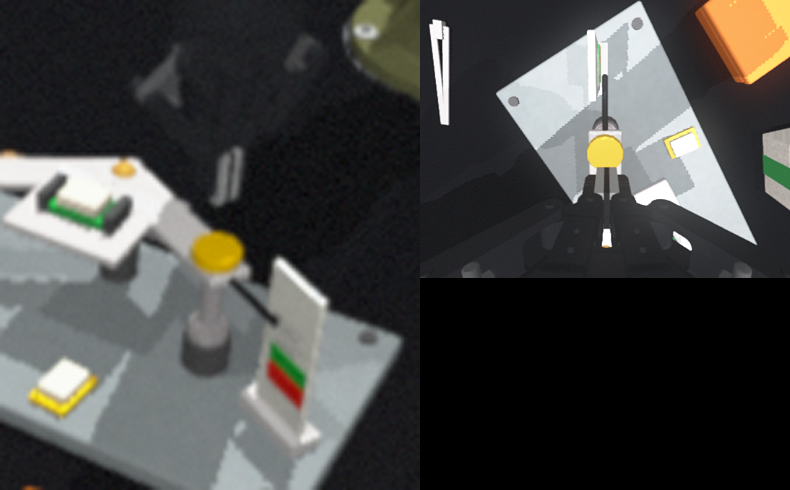

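The fingertips are at crop (228,178), just above the yellow pad at (217,252). In the wrist view the pad, arm and pointer line up with the tool axis, and the panel stays visible.

Emit:
step_arm(
  motion=[
    [[0,-4,8,0,1],[0,0,8,0,1],[0,0,8,0,1],[0,0,5,0,1],[0,0,0,0,1],[0,0,0,0,1]],
  ],
)

```text
t: 3.95
position: [0.519, 0.1306, 0.1218]
tool_rot: [0.0, 0.992, -0.123, -0.0]
wrist_force: [-0.2, 0.6, 1.0]
opening: -0.002
```

```bash
python3 to.py .518 .129 .105
```

```text
t 3.95 pos [0.519  0.1306 0.1218] F [-0.22  0.62  0.97] open -0.0
y heading -104.1 tool shift mm [-0.6  1.8 16.8]
```

Emit:
step_arm(
  motion=[
    [[0,1,3,0,1],[0,0,3,0,1],[0,0,3,0,1],[0,0,3,0,1],[0,0,3,0,1],[0,0,2,0,1],[0,0,2,0,1],[0,0,0,0,1],[0,0,0,0,1]],
  ],
)

```text
t: 4.7
position: [0.5198, 0.1303, 0.1039]
tool_rot: [-0.0, 0.992, -0.123, 0.001]
wrist_force: [0.1, 1.1, 5.5]
opening: -0.007
```

```bash
python3 to.py .518 .129 .099; python3 look.py y2 240 130 360 270
```

```text
t 4.7 pos [0.5198 0.1303 0.1039] F [0.12 1.07 5.53] open -0.01
y heading -104.1 tool shift mm [-1.5  1.7  4.9]
(490, 790, 3)
```

View pics/y2.png

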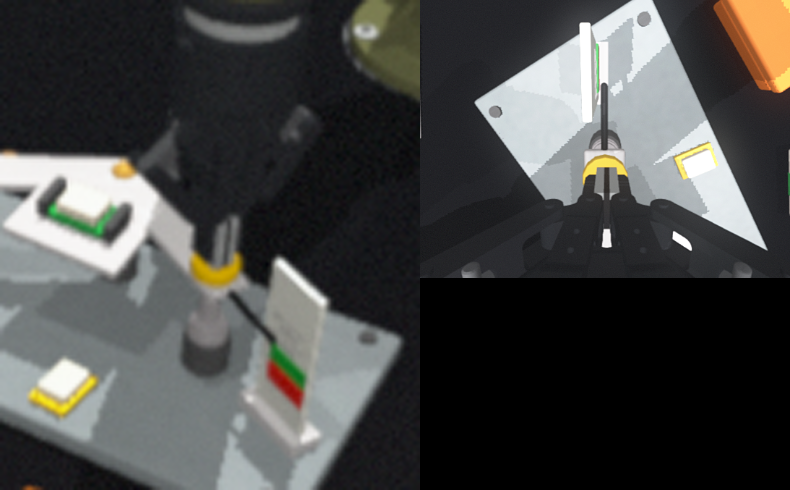

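The pointer tip has moved from crop (276,322) to about (273,341), just above the green band at (288,365). I'll turn these pixels into heights using the vertical plane of the arm.

```bash
cat > tip.py <<'E'
from h import *
import sys
def tip(u,v,sign):
    p,d,K,T=load("scene"); yb,bb=np.array([.518,.129]),np.array([.5695,-.053])
    m=(yb+bb)/2; yd=(yb-bb)/np.linalg.norm(yb-bb); xd=np.array([yd[1],-yd[0]]); piv=m-.055*xd
    a=.5*xd+sign*.866*yd; n=np.r_[-a[1],a[0],0]
    o,r=ray(K,T,u,v); X=o+r*(n@(np.r_[piv,0]-o))/(n@r); return X.round(4),((X[:2]-piv)@a).round(4)
if __name__=="__main__":
    s=int(sys.argv[1])
    for k in sys.argv[2:]:
        u,v=map(float,k.split(",")); print(k,tip(u,v,s))
E
python3 tip.py 1 318.9,222.0 318,227.4
python3 - <<'E'
from h import *
a=cv2.imread("pics/y1.png"); b=cv2.imread("pics/y2.png")
for im in(a,b):
    g=im[300:350,255:300].max(2); print((g<80).any(1).nonzero()[0].max()+300,(g<80).any(0).nonzero()[0].max()+255, (g<100).any(1).nonzero()[0].max()+300,(g<100).any(0).nonzero()[0].max()+255)
E
```

```text
318.9,222.0 (array([0.5342, 0.1943, 0.1012]), np.float64(0.1766))
318,227.4 (array([0.5341, 0.194 , 0.0858]), np.float64(0.1764))
324 277 326 278
343 274 345 276
```

The rest tip height comes out at 101.2 mm (true value 100) and the drop so far is about 15 mm for 10 mm of TCP travel, which fits the 1.59 ratio. I need about 7 mm more. I'll go 6.5 mm and look again.

Emit:
step_arm(
  motion=[
    [[0,0,1.5,0,1],[0,0,1.5,0,1],[0,0,1.5,0,1],[0,0,1,0,1],[0,0,1,0,1],[0,0,0,0,1],[0,0,0,0,1],[0,0,0,0,1],[0,0,0,0,1],[0,0,0,0,1]],
  ],
)

```text
t: 5.63
position: [0.52, 0.1304, 0.0978]
tool_rot: [-0.0, 0.992, -0.123, 0.001]
wrist_force: [-0.2, 1.1, 7.6]
opening: -0.003
```

```bash
python3 to.py .518 .129 .096; python3 look.py y3 240 130 360 270
```

```text
t 5.6333 pos [0.52   0.1304 0.0978] F [-0.25  1.1   7.59] open -0.0
y heading -104.1 tool shift mm [-1.6  1.8  1.8]
(490, 790, 3)
```

View pics/y3.png

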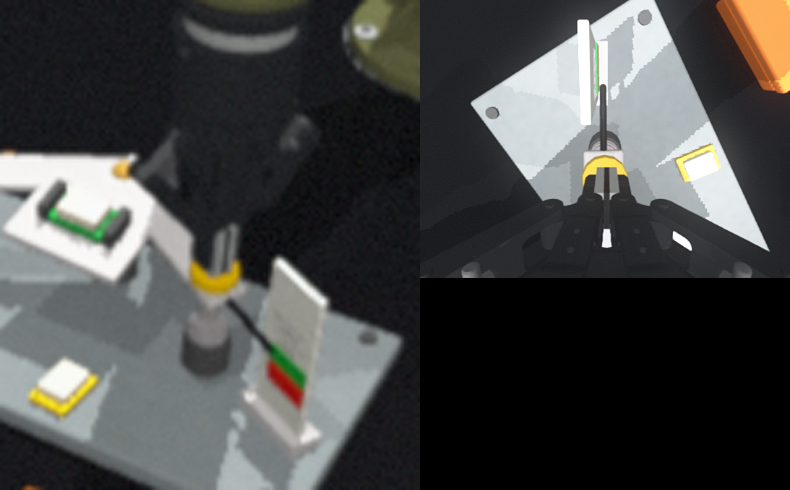

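The tip is at crop (274,352), inside the green, at about 74–75 mm against the mark at 72. I'll go 0.8 mm further and hold.

Emit:
step_arm(
  motion=[
    [[0,0,0.8,0,1],[0,0,0,0,1],[0,0,0,0,1],[0,0,0,0,1],[0,0,0,0,1],[0,0,0,0,1],[0,0,0,0,1],[0,0,0,0,1],[0,0,0,0,1],[0,0,0,0,1],[0,0,0,0,1],[0,0,0,0,1]],
  ],
)

```text
t: 6.73
position: [0.5201, 0.1303, 0.097]
tool_rot: [-0.0, 0.992, -0.123, 0.001]
wrist_force: [0.4, 1.0, 6.4]
opening: 0.002
```

```bash
python3 to.py .518 .129 .16; python3 look.py y4 240 130 360 270
python3 - <<'E'
import cv2
for n in("y2","y3","y4"):
    im=cv2.imread(f"pics/{n}.png"); r=im[330:375,255:300]; g=r.max(2)
    print(n,(g<80).any(1).nonzero()[0].max()+330,(g<90).any(1).nonzero()[0].max()+330,(g<80).any(0).nonzero()[0].max()+255)
E
python3 tip.py 1 318.3,230.6 318.3,231.5
```

```text
t 6.7333 pos [0.5201 0.1303 0.097 ] F [0.37 0.99 6.42] open 0.0
y heading -104.1 tool shift mm [ -1.5   1.7 -63. ]
(490, 790, 3)
y2 343 366 274
y3 353 373 273
y4 353 372 273
318.3,230.6 (array([0.5347, 0.1964, 0.0786]), np.float64(0.1788))
318.3,231.5 (array([0.5348, 0.1968, 0.0764]), np.float64(0.1792))
```

View pics/y4.png

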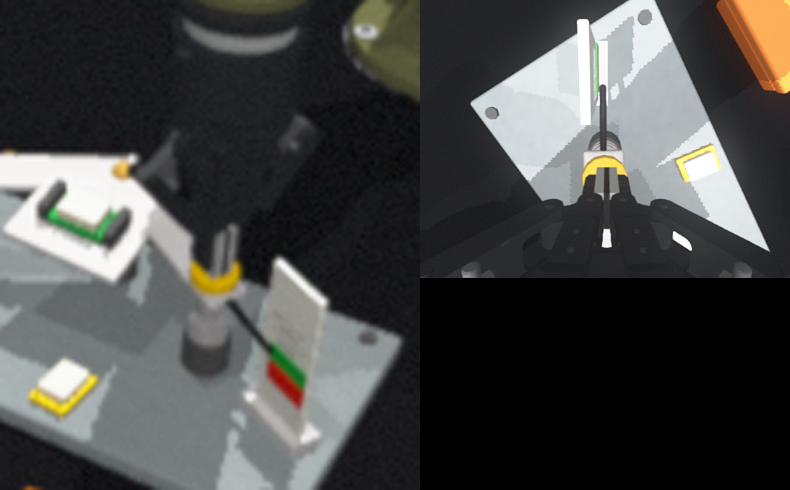

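TCP travel puts the tip at 70–73 mm, while the blurred tip pixel suggests about 76–77 mm. Both are in the band of 66–78, but the pixel reading is near its top edge. I'll go 1.2 mm lower so that both readings are well inside, and hold for a second.

Emit:
step_arm(
  motion=[
    [[0,0,0.6,0,1],[0,0,0.6,0,1],[0,0,0,0,1],[0,0,0,0,1],[0,0,0,0,1],[0,0,0,0,1],[0,0,0,0,1],[0,0,0,0,1],[0,0,0,0,1],[0,0,0,0,1],[0,0,0,0,1],[0,0,0,0,1]],
  ],
)

```text
t: 7.83
position: [0.5201, 0.1303, 0.0959]
tool_rot: [-0.0, 0.992, -0.123, 0.001]
wrist_force: [-0.1, 1.2, 8.0]
opening: -0.0
```

```bash
python3 to.py .518 .129 .16
python3 - <<'E'
from h import *; from plant import vision
p,d=vision.capture("scene"); cv2.imwrite("pics/yfull.png",p[:,:,::-1])
# pad ring top: use depth of yellow pixels; pointer: dark pixels between pad and panel, plane intersect
from tip import tip
import tip as t
g=p.max(2); 
for v in range(214,236):
    us=[u for u in range(303,326) if g[v,u]<75]
    row=p[v,303:326].max(1); print(v,row.tolist())
E
```

```text
t 7.8333 pos [0.5201 0.1303 0.0959] F [-0.13  1.18  8.01] open -0.0
y heading -104.1 tool shift mm [ -1.6   1.7 -64.1]
214 [167, 169, 162, 157, 157, 153, 137, 123, 120, 118, 119, 120, 124, 140, 147, 148, 148, 149, 151, 151, 149, 150, 150]
215 [160, 149, 135, 131, 131, 130, 124, 121, 118, 120, 120, 124, 142, 149, 150, 149, 149, 149, 150, 148, 150, 149, 151]
216 [156, 122, 76, 70, 109, 120, 120, 120, 119, 119, 119, 125, 157, 153, 150, 149, 149, 153, 151, 149, 149, 150, 151]
217 [133, 111, 62, 44, 84, 113, 119, 119, 122, 120, 119, 125, 158, 153, 148, 148, 149, 149, 149, 149, 151, 150, 152]
218 [122, 116, 77, 43, 51, 91, 113, 117, 120, 120, 117, 133, 155, 150, 149, 144, 146, 149, 147, 151, 150, 150, 151]
219 [123, 119, 100, 69, 39, 59, 91, 111, 120, 115, 111, 143, 154, 149, 147, 137, 139, 148, 149, 150, 150, 150, 149]
220 [128, 122, 117, 99, 64, 44, 59, 89, 107, 106, 111, 142, 147, 145, 146, 139, 133, 137, 145, 148, 150, 150, 150]
221 [129, 125, 120, 114, 101, 68, 40, 50, 85, 100, 111, 141, 142, 146, 146, 145, 141, 137, 140, 146, 149, 151, 151]
222 [130, 126, 117, 116, 112, 88, 51, 32, 6
[... 859 characters left out ...]
5, 142, 147]
230 [61, 58, 70, 95, 104, 103, 105, 106, 109, 145, 152, 131, 84, 46, 55, 100, 123, 131, 131, 129, 135, 137, 140]
231 [58, 59, 79, 100, 103, 104, 104, 109, 129, 151, 154, 143, 116, 80, 67, 98, 107, 118, 130, 132, 132, 141, 139]
232 [58, 59, 82, 98, 103, 103, 107, 128, 147, 156, 157, 149, 136, 117, 82, 97, 105, 109, 117, 131, 135, 140, 143]
233 [60, 57, 82, 99, 104, 104, 110, 146, 156, 157, 157, 148, 138, 139, 123, 92, 103, 107, 111, 117, 132, 144, 146]
234 [58, 64, 88, 102, 106, 105, 113, 148, 158, 157, 148, 142, 137, 137, 141, 133, 92, 103, 109, 112, 119, 132, 143]
235 [60, 77, 99, 105, 106, 106, 113, 146, 158, 156, 146, 145, 140, 137, 137, 146, 135, 98, 102, 107, 110, 119, 134]
```

The raw tip pixel blends into the green, so I'll measure the pointer's whole line (height against radius in the arm plane) now and at rest.

```bash
cat > line.py <<'E'
from h import *; from tip import tip
def line(p,box,sign,thr=75):
    u0,u1,v0,v1=box; g=p.max(2).astype(float); L=[]
    for v in range(v0,v1):
        w=np.clip(thr+25-g[v,u0:u1],0,None)
        if (g[v,u0:u1]<thr).any():
            k=int(np.argmin(g[v,u0:u1])); s=slice(max(0,k-2),k+3); u=u0+(np.arange(u1-u0)[s]@w[s])/w[s].sum()
            X,r=tip(u,v,sign); L.append((r,X[2]))
    L=np.array(L); f=np.polyfit(L[:,0],L[:,1],1); return L.round(4).tolist(),f,[(float(r),float(np.polyval(f,r).round(4))) for r in(.15,.165,.175)]
E
python3 - <<'E'
from line import *
p0=load("scene")[0]; p1=cv2.imread("pics/yfull.png")[:,:,::-1]
print(line(p0,(303,320,211,224),1)); print(line(p1,(305,320,216,232),1))
print(p0[208:225,303:324].max(2))
E
```

```text
([[0.1615, 0.1199], [0.1386, 0.1004], [0.1422, 0.1003], [0.1463, 0.1005], [0.15, 0.1005], [0.1534, 0.1002], [0.1571, 0.1002], [0.161, 0.1003], [0.1647, 0.1004], [0.1691, 0.1009], [0.1718, 0.1002], [0.1732, 0.0985]], array([0.03636177, 0.09613469]), [(0.15, 0.1016), (0.165, 0.1021), (0.175, 0.1025)])
([[0.1311, 0.0835], [0.1324, 0.0816], [0.1345, 0.0803], [0.1379, 0.08], [0.1416, 0.0799], [0.1458, 0.0803], [0.148, 0.0791], [0.1502, 0.0779], [0.1522, 0.0766], [0.155, 0.0759], [0.1593, 0.0763], [0.164, 0.0771], [0.167, 0.0767], [0.1703, 0.0764], [0.1722, 0.075], [0.1739, 0.0736]], array([-0.1679474 ,  0.10370119]), [(0.15, 0.0785), (0.165, 0.076), (0.175, 0.0743)])
[[210 194 195 201 205 195 172 159  93  39  25  30  27  37  73 137 152 154
  176 225 244]
 [220 191 173 137 136 149 135 125  77  38  27  27  27  41  91 139 152 153
  154 173 224]
 [183 161 118  71  80 119 132 134 108  70  52  44  30  43 108 143 153 154
  154 155 170]
 [148 159 140  95  60  82 130 160 152 135 127 103  68  59 111 145 153 152
  154 153 156]
 [132 162 169 144  98  59  81 133 161 171 173 154 131 112 132 145 149 153
[... 384 characters left out ...]
5 177 174 175 176 170 145  97  57  71 121 145 151 151 152 152
  152 152 154]
 [159 172 178 176 176 175 177 175 170 145  99  55  66 111 138 145 150 152
  152 153 153]
 [167 176 177 173 174 173 174 175 176 171 146 100  56  61 103 120 135 147
  151 151 155]
 [180 183 173 174 172 176 175 173 175 174 172 146  95  51  52  76 111 135
  150 154 154]
 [187 186 172 172 175 175 173 176 175 176 175 171 140  87  44  44  91 130
  142 149 151]
 [184 179 166 167 173 173 175 177 178 178 177 174 158 124  80  63  94 131
  145 145 150]
 [164 157 155 159 167 173 178 176 179 175 175 174 155 140 119 105 121 133
  140 143 145]
 [145 141 138 155 160 167 174 178 178 176 173 174 156 145 139 135 139 137
  133 137 141]]
```

At rest the pointer line reads 100.3 mm, so the geometry is good. Now it reads 74.5 mm at the tip, with slope 0.168 rad matching the TCP travel, so it is within about 2.5 mm of the green centre and was held for over a second. I'll release yellow.

Emit:
step_arm(
  motion=[
    [[0,0,-5,0,1],[0,0,-6,0,1],[0,0,-8,0,1],[0,0,-12,0,1],[0,0,-20,0,1],[0,0,-20,0,1],[0,0,0,0,1],[0,0,0,0,1],[0,0,0,0,1],[0,0,0,0,1],[0,0,0,0,1],[0,0,0,0,1]],
  ],
)

```text
t: 8.88
position: [0.5185, 0.1295, 0.165]
tool_rot: [0.0, 0.992, -0.123, -0.001]
wrist_force: [-0.3, 1.2, -0.1]
opening: -0.004
```

```bash
python3 to.py .5695 -.053 .165
python3 - <<'E'
from line import *; from plant import vision
p,d=vision.capture("scene"); cv2.imwrite("pics/full2.png",p[:,:,::-1]); print(line(p,(303,320,212,224),1)[2])
E
```

```text
t 8.8833 pos [0.5185 0.1295 0.165 ] F [-0.26  1.2  -0.15] open -0.0
y heading -104.1 tool shift mm [ 9.400e+01  1.646e+02 -1.000e-01]
[(0.15, 0.1001), (0.165, 0.0996), (0.175, 0.0993)]
```

Yellow is fully up (line at about 100 mm). Next I move over the blue pad and turn the tool along the blue arm.

Emit:
step_arm(
  motion=[
    [[15.7,27.4,0,0,1],[15.7,27.4,0,0,1],[15.7,27.4,0,0,1],[15.7,27.4,0,0,1],[15.7,27.4,0,0,1],[15.5,27.4,0,0,1],[0,0,0,0,1],[0,0,0,-0.116,1],[0,0,0,-0.116,1],[0,0,0,-0.116,1],[0,0,0,-0.116,1],[0,0,0,-0.116,1]],
  ],
)

```text
t: 9.93
position: [0.5698, -0.0524, 0.1655]
tool_rot: [-0.0, 0.986, 0.169, -0.0]
wrist_force: [-0.1, -0.5, 0.5]
opening: -0.003
```

Emit:
step_arm(
  motion=[
    [[0,0,0,-0.116,1],[0,0,0,-0.116,1],[0,0,0,-0.116,1],[0,0,0,-0.116,1],[0,0,0,0,1],[0,0,0,0,1]],
  ],
)

```text
t: 10.43
position: [0.5699, -0.0525, 0.1655]
tool_rot: [-0.0, 0.922, 0.387, -0.0]
wrist_force: [0.1, -0.4, 0.4]
opening: -0.001
```

```bash
python3 to.py .5695 -.053 .122; python3 look.py b1 180 110 300 250
```

```text
t 10.4333 pos [ 0.5699 -0.0525  0.1655] F [ 0.1  -0.4   0.41] open -0.0
y heading -44.5 tool shift mm [-0.6  0.1 43.5]
(490, 790, 3)
```

View pics/b1.png

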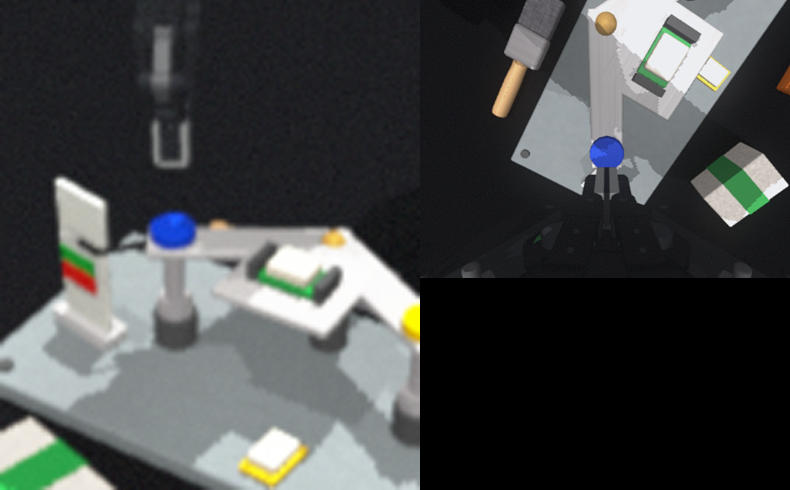

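The tool is centred on the blue pad (wrist view (606,152)). The bent pointer's tip is at about crop (82,242), above the green at (77,260). I'll go down in two stages to TCP z of about 0.100.

Emit:
step_arm(
  motion=[
    [[0,0,15,0,1],[0,0,15,0,1],[0,0,10,0,1],[0,0,4,0,1],[0,0,3,0,1],[0,0,3,0,1],[0,0,3,0,1],[0,0,3,0,1],[0,0,3,0,1],[0,0,2,0,1],[0,0,0,0,1],[0,0,0,0,1]],
  ],
)

```text
t: 11.53
position: [0.5711, -0.053, 0.1056]
tool_rot: [0.001, 0.922, 0.388, 0.001]
wrist_force: [1.5, -0.9, 4.3]
opening: 0.002
```

```bash
python3 to.py .5695 -.053 .0995; python3 look.py b2 180 110 300 250
```

```text
t 11.5333 pos [ 0.5711 -0.053   0.1056] F [ 1.5  -0.92  4.3 ] open 0.0
y heading -44.4 tool shift mm [-1.1 -1.1  6.1]
(490, 790, 3)
```

View pics/b2.png

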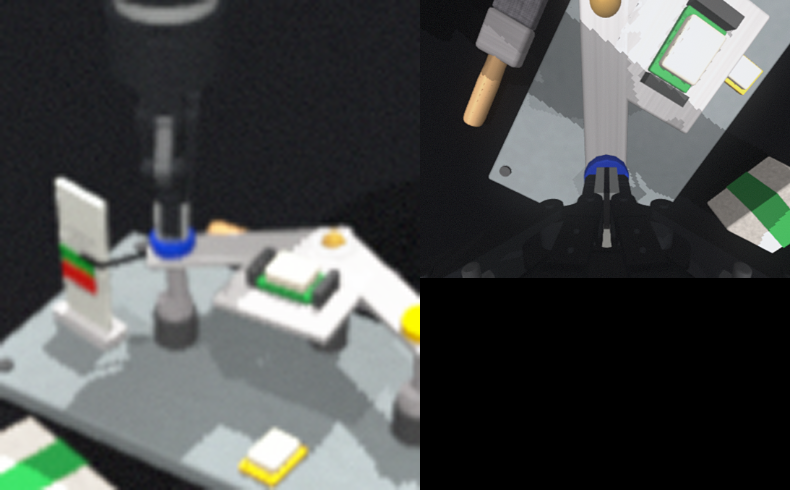

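Emit:
step_arm(
  motion=[
    [[0,0,1.5,0,1],[0,0,1.5,0,1],[0,0,1.5,0,1],[0,0,1,0,1],[0,0,0,0,1],[0,0,0,0,1],[0,0,0,0,1],[0,0,0,0,1],[0,0,0,0,1],[0,0,0,0,1],[0,0,0,0,1],[0,0,0,0,1]],
  ],
)

```text
t: 12.63
position: [0.5713, -0.053, 0.1005]
tool_rot: [0.001, 0.922, 0.388, 0.001]
wrist_force: [2.3, -0.6, 6.5]
opening: -0.001
```

```bash
python3 to.py .5695 -.053 .0995; python3 look.py b3 180 110 300 250
python3 - <<'E'
from h import *
from plant import vision
from tip import tip
p1=vision.capture("scene")[0]; cv2.imwrite("pics/bfull.png",p1[:,:,::-1])
for p in(load("scene")[0],p1): print(p[176:194,196:220].max(2))
print(tip(203.4,179.1,-1),tip(203.4,187,-1))
E
```

```text
t 12.6333 pos [ 0.5713 -0.053   0.1005] F [ 2.31 -0.63  6.45] open -0.0
y heading -44.4 tool shift mm [-1.3 -1.3  1. ]
(490, 790, 3)
[[ 62 156 167 165 156 152 155 158 163 165 166 167 164 155  98  46  32  27
   28  31  46  76  97  74]
 [ 61 147 163 161 157 148 139 136 150 161 165 167 164 156 105  50  27  25
   29  51  96 129 149 132]
 [ 49 127 156 155 151 140 110  95 121 146 155 162 164 156 107  54  32  28
   55 112 141 150 144 140]
 [ 48 126 154 154 150 138  88  53  75 102 129 156 160 158 110  54  31  35
   84 120 125 112  90  83]
 [ 44 109 136 149 153 149 118  87  62  54  83 118 133 137  95  52  37  39
   77  71  69  64  62  52]
 [ 35  82 117 133 144 151 142 129 106  74  49  57  76  87  62  58  60  72
   82  95 118 126 125  98]
 [ 34  75 108 119 125 133 141 145 143 122  86  65  70  79  94 119 129 136
  139 151 165 169 165 149]
 [ 32  70 101 118 119 119 128 139 146 141 130 122 125 134 143 166 171 171
  171 173 174 175 173 171]
 [ 31  63 112 103 113 120 121 124 134 135 142 150 154 161 168 172 175 176
  175 175 176 176 175 175]
 [ 28  70 141 144 124 103 113 117 120 120 130 149 158 166 
[... 2084 characters left out ...]
4 183 184 185 164 123  82  69  64  68  81  91 134 156
  163 187 191 193 199 199]
 [ 31  62 149 175 178 181 183 183 181 162 142 133 130 128 139 152 188 196
  198 199 198 199 200 199]
 [ 35  57 126 165 170 173 180 182 182 176 171 170 174 173 175 187 198 201
  198 200 202 201 201 200]
 [ 32  48 109 161 171 165 167 176 181 178 175 168 174 177 179 183 196 200
  200 200 201 202 201 199]
 [ 37  58 119 168 180 173 166 170 172 177 178 172 174 176 178 179 194 200
  198 199 200 199 199 200]
 [ 59 114 157 177 180 181 178 170 169 171 172 174 176 175 183 182 194 198
  200 195 198 198 200 198]]
(array([ 0.6138, -0.0966,  0.0973]), np.float64(0.1715)) (array([ 0.6149, -0.0976,  0.0737]), np.float64(0.1731))
```

View pics/b3.png

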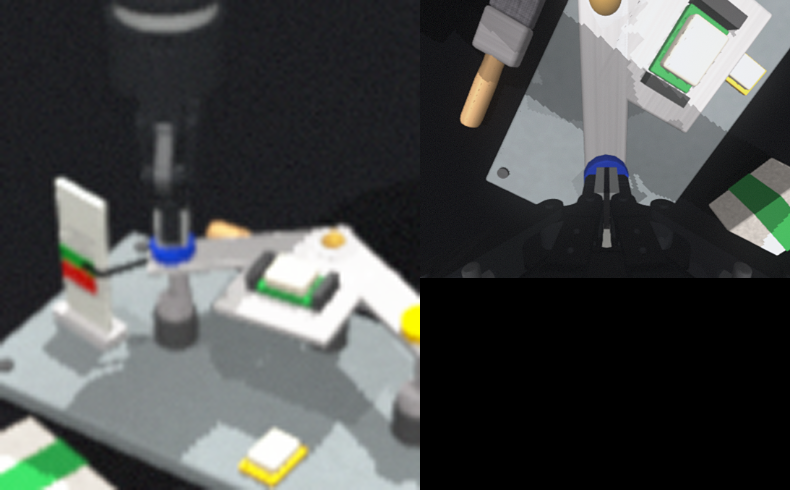

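From rest to now the tip has gone from pixel (203.2,179.0) to (203.7,185.8), a drop of about 20.3 mm; TCP travel gives 21.4 mm. The target is 22.5 mm, so it is already in the green. I'll go 0.9 mm more and hold.

Emit:
step_arm(
  motion=[
    [[0,0,0.9,0,1],[0,0,0,0,1],[0,0,0,0,1],[0,0,0,0,1],[0,0,0,0,1],[0,0,0,0,1],[0,0,0,0,1],[0,0,0,0,1],[0,0,0,0,1],[0,0,0,0,1],[0,0,0,0,1],[0,0,0,0,1]],
  ],
)

```text
t: 13.78
position: [0.5713, -0.053, 0.0996]
tool_rot: [0.001, 0.922, 0.388, 0.001]
wrist_force: [1.8, -1.5, 7.0]
opening: 0.005
```

```bash
python3 to.py .5695 -.053 .0995
python3 - <<'E'
from line import *
from plant import vision
p=vision.capture("scene")[0]; print(p[183:190,200:210].max(2)); print("yellow",line(p,(303,320,212,224),1)[2])
E
```

```text
t 13.7833 pos [ 0.5713 -0.053   0.0996] F [ 1.82 -1.48  7.01] open 0.01
y heading -44.3 tool shift mm [-1.3 -1.3  0.1]
[[138 140 144 157 167 170 172 184 188 192]
 [129 135 136 131 137 157 172 184 187 191]
 [140 117 126 101  90 110 140 176 190 193]
 [179 152 119  85  49  55  87 142 176 191]
 [183 182 169 152 114  64  42  86 130 152]
 [183 183 185 186 162 122  82  64  67  79]
 [177 182 182 182 180 163 144 132 112  92]]
yellow [(0.15, 0.1002), (0.165, 0.1001), (0.175, 0.1)]
```

Blue was held near the green centre for about a second with yellow at 100 mm (up). I'll release it and back off.

Emit:
step_arm(
  motion=[
    [[0,0,-5,0,1],[0,0,-6,0,1],[0,0,-8,0,1],[0,0,-12,0,1],[0,0,-20,0,1],[0,0,-25,0,1],[0,0,-25,0,1],[0,0,0,0,1],[0,0,0,0,1],[0,0,0,0,1],[0,0,0,0,1],[0,0,0,0,1]],
  ],
)

```text
t: 14.83
position: [0.569, -0.0527, 0.1982]
tool_rot: [-0.001, 0.922, 0.388, -0.001]
wrist_force: [0.1, 0.2, -0.0]
opening: -0.002
```

```bash
python3 to.py .5695 -.053 .2
python3 - <<'E'
from line import *
from plant import vision
p=vision.capture("scene")[0]; p0=load("scene")[0]
print("blue tip rows now",p[177:184,200:208].max(2).tolist()); print("yellow",line(p,(303,320,212,224),1)[2])
for c in("yellow","blue","green","red2"):
    for q in(p0,p): print(c,[b[1] for b in blobs(mask(q,c),25)][:9])
E
```

```text
t 14.8333 pos [ 0.569  -0.0527  0.1982] F [ 0.1   0.16 -0.01] open -0.0
y heading -44.3 tool shift mm [ 0.1  0.5 -1.8]
blue tip rows now [[179, 170, 158, 156, 174, 183, 188, 190], [173, 159, 125, 111, 136, 165, 178, 185], [173, 159, 103, 63, 83, 120, 148, 178], [174, 171, 137, 102, 73, 63, 99, 136], [164, 173, 165, 148, 123, 87, 60, 66], [145, 154, 162, 165, 162, 138, 100, 76], [137, 141, 145, 159, 168, 166, 149, 139]]
yellow [(0.15, 0.1002), (0.165, 0.1001), (0.175, 0.1)]
yellow [[301.8, 201.6], [257.3, 243.8]]
yellow [[302.0, 201.6], [257.4, 243.8], [263.0, 291.0]]
blue [[422.7, 54.0], [411.2, 107.0], [228.9, 174.8], [170.4, 360.7]]
blue [[421.4, 53.3], [411.3, 107.5], [229.0, 174.8], [169.8, 362.0]]
green [[507.7, 22.7], [157.2, 175.0], [201.3, 183.6], [261.0, 190.9], [322.0, 234.5], [186.2, 249.3], [220.1, 380.2]]
green [[507.8, 20.7], [157.3, 175.1], [201.3, 183.6], [260.8, 191.0], [322.0, 234.5], [186.1, 249.4], [220.1, 380.2]]
red2 [[10.7, 23.8], [234.7, 15.0], [1.5, 113.3], [53.6, 208.2], [201.9, 188.7], [321.0, 239.5]]
red2 [[10.7, 23.7], [200.3, 7.1], [249.1, 23.1], [1.5, 113.4], [53.6, 208.3], [201.8, 188.6], [321.0, 239.5]]
```

Both corners are back up, the bands, cassette, carton and jar have not moved, and the wrist force is zero, so I'm handing in.

```bash
python3 -c "
from plant import ctrl; print(ctrl.sign_off())"
```

```text
the job is handed in; nothing more can be done
None
```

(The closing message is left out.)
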